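# Draw the ring magazine's guard bolt and load the spacer rings

## Robot

A 7-joint arm with a two-finger parallel gripper is mounted at the origin on a cart in front of the work surface, level with it; the furniture and walls round the work are solid. World frame = base frame: x ahead of the robot, y to its left, z up, the work surface at z = 0. Lengths are in m, angles in degrees, forces in N, time in s.
With the tool pointing down it reaches from about 0.4 to 0.875 m from the base axis. Payload 6.5 kg.
Tool frame: the origin (TCP) lies at the very end of the fingers, on their centre line; the grasp point (between the pads) lies 19 mm behind it; z points along the fingers, y is the line along which they close (so a half turn about z gives the same grasp; the last joint's range is limited). The gripper opens to 88 mm and grips with 3 to 60 N. Pads are 18 mm wide; open, the fingers measure 123 mm over their backs; the gripper's body (75 mm by 187 mm) begins 45 mm behind the grasp point.
Start: joints at [-78.335, 30.733, -0.252, 88.115, 0.149, 61.152, -4.079], TCP at [0.173, 0.626, 0.239] pointing down, gripper open.
Joint ranges: [-154.64, 154.64], [-21.42, 123.67], [-72.66, 72.17], [13.99, 137.28], [-74.86, 254.86], [10.95, 109.41], [-158.01, 158.01]. Speed limits (degrees/s): [136.94, 136.94, 180, 180, 180, 180, 180].

## Interface

Orientations are given as [roll, pitch, yaw] about the fixed x, y, z axes, in that order (R = Rz(yaw) Ry(pitch) Rx(roll)).
In Python, from plant import telemetry, vision, ticket, spotter gives the robot as it stands. The module is installed in compiled form; this text tells all that it offers.
- The arm moves only by the shell command python3 -m crank 'ROWS' [FORCE]. ROWS is JSON, a list of rows, each a list of 5 numbers: the closure, from -1 (fully open) to 1 (shut), then the shift along the tool's x, y, z in m, then the turn about the tool's z in rad. A call has 1 to 5 rows; each row shifts and turns the commanded pose from where the row before left it, along the tool's axes as they then stand; what a row does not reach is not made up. A row lasts 1/12 s, in which the tool goes at most 41.7 mm and 7.16 degrees, less where a joint would pass 70% of its speed; a pose out of reach is approached as far as the arm can. A call is refused whole if a number of a shift passes 0.0417 or a number of a turn 0.125, either way. A call with a gripper value outside its range is refused whole. The fingers move at their own pace and stop on an object; FORCE is the grip in N (left out, the last holds). Time passes only in rows, so rows that do not move let the fingers close. It gives the time, the measured TCP pose, the force, the opening and the grip force at its end, in the units of the state.
- telemetry.read_state(): the state, without advancing time (a new reading comes with each control period).
- vision.get_image(name): name is "side" or "top"; returns a dict with "img" (480x640x3 uint8, red, green, blue), "fx", "fy", "cx", "cy" (pixels), "world_to_cam" (4x4, takes a point from world to camera coordinates). Camera axes: x right, y down, z forward; pixel columns grow to the right and rows downward; lengths in m; the calibration is good to about 2 mm. A picture is of the moment at which its call begins. There is no depth.
- ticket.finish_job(): hands the job in; it is judged then, once.
Trained networks look in the newest picture that a camera, given by its name, has taken for a name from the list of things; names that differ only in an ending like _2 or _b are one class to them, and where a whole thing is asked for, a point or a joint stands for the part that bears it (a point fixed in the world has none). Each returns a list of dicts, best first, with "score" (0 to 1); they miss things now and then, are a little off and sometimes report something else, mostly with a low value. They report only what shows in the picture. A call takes as long as a camera call. They do not tell look-alikes from the thing itself.
- spotter.masks_of(camera, query): "mask" (480x640 bool, what is visible of it) and "rect" ([centre column, centre row, width, height] in pixels, round what is visible of it).
- spotter.pinpoint(camera, query): "at" ([column, row] in pixels: a listed point, or the origin of a listed thing).
The state is a dict: "t": time; "qpos": joint angles; "joint_vel": joint speeds; "effort": joint torques, N m; "position": TCP position; "eef_rot": TCP orientation; "wrist_force": force on the tool from outside, world axes, zero at the start; "wrist_torque": the same for the moment, N m; "width": opening from 0.0 (shut) to 1.0 (fully open); "gripper_force": force on a finger pad.
Only numpy, scipy, OpenCV 4.12 (cv2) and the standard library are available. Lean on these libraries where they do the work, as an engineer would, in place of code of your own. Each camera call takes 0.05 s, during which the arm holds its last target. There are 200 camera calls.

## Task

The guard bolt bars the mouth of the ring magazine's tube: lift the bolt's red-knobbed handle out of its front notch, slide the bolt all the way back and lay the handle down in the rear notch. Then load the tube with the two loose spacer rings, lying flat as one column, the metal ring at the bottom and the orange ring on top. Leave the vial, the roll of tape, the beaker and the blue bin standing where they are.

Things in the scene. Friction and masses are not known exactly. Their poses are not given: they have to be found in the camera images.
- magazine: Ring magazine, fixed to the bench: grey base plate 100 (x) by 218 (y = -52 to +166) by 12 mm high, with an upright aluminium tube and beside it, at +y, a barrel bolt. Origin on the tube's axis at the plate's underside; z up. The 12 mm round bolt rod lies along y, 72 mm above the bench, and while shut runs over the tube's mouth to y = -6 mm.
- rear_notch (a point): Middle of the rear notch, at the height of the rod's axis: x = -29, y = +132, z = 72 mm in the magazine's frame. It is cut in a steel rail at x = -34 to -24, y = 62 to 148 with teeth 80 mm high; notch bottoms 64 mm. Rear notch y = 123 to 142, front notch y = 69 to 84. Two guide blocks, 84 mm high, carry the rod at y = 52 to 62 and 148 to 158, x = -13 to +13.
- bolt (a joint): Slide of the bolt along the magazine's +y, m: 0 shut (rod over the tube's mouth), 0.061 is the rear stop. The handle's arm lies over the rear notch from 0.052 to the stop. About 2 N of friction; it stays where it is left. With the handle down in the front notch it moves no more than about 5 mm.
- bolt_handle (a joint): Turn of the handle about the rod's axis, rad: 0 = down, level, arm pointing to the magazine's -x and lying in a notch; grows as the knob is lifted (1.5 = stop, nearly upright). The arm (8 mm round) clears the teeth above 0.6 rad. Swings freely and falls down by its own weight when let go.
- bolt_knob (a point): Centre of the red ball knob, 26 mm in diameter, at the end of the handle's arm: 64 mm from the rod's axis. With the bolt shut and the handle down it is at x = -64, y = +76, z = 72 mm in the magazine's frame; it goes along +y with the bolt and on an arc of 64 mm about the rod's axis with the handle.
- tube_mouth (a point): Centre of the tube's mouth, 62 mm above the bench; the rim is 87 mm across outside. The bore is 66 mm, flared to about 76 mm over the last 6 mm. A ring let go level at the centre, its underside in the flare, falls to the bottom and lies flat.
- tube_floor (a point): Centre of the tube's flat floor, 12 mm above the bench, 50 mm below the mouth. z up.
- metal_ring_center (a point): Centre of the loose grey steel spacer ring: 60 mm outside diameter, 28 mm bore, 16 mm thick, about 0.15 kg, lying flat on the bench (centre 8 mm up). z is its axis; alike on both faces.
- orange_ring_center (a point): Centre of the loose orange plastic spacer ring: same size as the metal ring (60 mm outside, 28 mm bore, 16 mm thick), about 0.06 kg, lying flat on the bench. z is its axis.
- vial_center (a point): Bystander: middle of a loose standing sample vial with screw cap, 27 mm round, 50 mm high; stands about 9 mm from the metal ring.
- tape_center (a point): Bystander: middle of a loose flat roll of black tape, 93 mm round, 19 mm high; lies about 8 mm from the orange ring.
- glass_beaker: Bystander: tall glass beaker, 122 mm wide over all, 166 mm high, loose, behind the magazine. Origin at the centre of its underside.
- parts_bin: Bystander: blue plastic parts bin, 87 mm (its x) by 112 mm (its y) by 62 mm high, loose, in front of the magazine. Origin at the centre of its underside.
Things that resemble listed ones, but are neither listed nor needed, are in the scene too. Of the things that look like the part that bears metal_ring_center, the largest one is meant.

How it is judged (in metres and radians):
On the way, in this order (a step that is already met when the one before it is completed fails the run):
1. the handle is lifted clear of the front notch with the bolt still shut (value of joint bolt_handle above 0.5 rad and value of joint bolt below 0.015 m), for 0.05 s.
2. the bolt is slid back and the handle lies in the rear notch (value of joint bolt above 0.05 m and value of joint bolt_handle below 0.15 rad), for 0.2 s.
3. the metal ring lies flat on the tube's floor (horizontal distance between metal_ring_center and tube_floor below 0.006 m and z of metal_ring_center in the frame of tube_floor between 0.005 and 0.011 m and angle between the z axis of metal_ring_center and the z axis of tube_floor, either way round below 0.1 rad), for 0.2 s.
At the end, for the whole second after the job is handed in: Bolt drawn at least 50 mm, handle down in the rear notch (under 0.15 rad); metal ring flat on the tube floor (centre 5 to 11 mm up), orange ring flat on it (centre 21 to 28 mm up), both within 6 mm of the tube axis and 0.1 rad of level, at rest (all of step 2 and all of step 3 and horizontal distance between orange_ring_center and tube_floor below 0.006 m and z of orange_ring_center in the frame of tube_floor between 0.021 and 0.028 m and angle between the z axis of orange_ring_center and the z axis of tube_floor, either way round below 0.1 rad and linear speed of each of metal_ring, orange_ring below 0.02 m/s); the robot touches nothing.
It fails at once if the vial is moved more than 30 mm or tipped (distance of vial_center from where it was at the start of the episode above 0.03 m or angle between vial_center's own z axis and vertical above 0.35 rad).
It fails at once if the roll of black tape is moved more than 30 mm or tipped (distance of tape_center from where it was at the start of the episode above 0.03 m or angle between tape_center's own z axis and vertical above 0.35 rad).
It fails at once if the glass beaker is moved more than 30 mm or tipped (distance of glass_beaker from where it was at the start of the episode above 0.03 m or angle between glass_beaker's own z axis and vertical above 0.35 rad).
It fails at once if the blue parts bin is moved more than 30 mm or tipped (distance of parts_bin from where it was at the start of the episode above 0.03 m or angle between parts_bin's own z axis and vertical above 0.35 rad).
It also fails if it takes over 72 s, if anything falls off the work surface, if the arm or the gripper's body presses on something with over 40 N, if the wrist force passes 120 N, or if a joint passes its speed limit or range.

## Working session

There is one attempt and no reset: what is moved stays moved. The work goes in short steps, Python scripts to look and compute and a shell command to move; the robot and the scene stay as the last step left them, time stands still between calls to the robot, and variables do not carry over. Pictures are saved under pics/ and viewed, at most 11 in all, crops included, and the job is handed in when it is done.

```bash
mkdir -p pics; cat > h.py <<'E'
import numpy as np, cv2
from plant import telemetry, vision, ticket, spotter
def ray(im,px):
    M=np.array(im['world_to_cam']);R,t=M[:3,:3],M[:3,3]
    d=R.T@np.array([(px[0]-im['cx'])/im['fx'],(px[1]-im['cy'])/im['fy'],1]);return -R.T@t,d
def atz(im,px,z):
    o,d=ray(im,px);return o+d*(z-o[2])/d[2]
def proj(im,p):
    M=np.array(im['world_to_cam']);c=M[:3,:3]@np.array(p)+M[:3,3]
    return [im['fx']*c[0]/c[2]+im['cx'],im['fy']*c[1]/c[2]+im['cy']]
def tri(i1,p1,i2,p2):
    o1,d1=ray(i1,p1);o2,d2=ray(i2,p2)
    s=np.linalg.lstsq(np.c_[d1,-d2],o2-o1,rcond=None)[0]
    a,b=o1+d1*s[0],o2+d2*s[1];return (a+b)/2,np.linalg.norm(a-b)
def save(im,n): cv2.imwrite('pics/'+n,im['img'][:,:,::-1])
E
python3 - <<'E'
from h import *
np.set_printoptions(precision=4,suppress=True)
t=vision.get_image('top');s=vision.get_image('side')
save(t,'top0.png');save(s,'side0.png')
Z={'tube_mouth':.062,'bolt_knob':.072,'rear_notch':.072,'metal_ring_center':.008,'orange_ring_center':.008,'vial_center':.025,'tape_center':.0095,'glass_beaker':0,'parts_bin':0,'magazine':0,'tube_floor':.012}
for q,z in Z.items():
    for c,im in(('top',t),('side',s)):
        for r in spotter.pinpoint(c,q)[:3]: print(q,c,round(r['score'],2),np.round(r['at'],1),atz(im,r['at'],z))
st=telemetry.read_state();print(st)
E
```

```text
tube_mouth top 0.82 [322.9 234.6] [ 0.5557 -0.0333  0.062 ]
tube_mouth side 0.88 [309.8 239.4] [ 0.5563 -0.0273  0.062 ]
bolt_knob top 0.67 [309.2 263.6] [0.4696 0.0069 0.072 ]
bolt_knob side 0.69 [335.1 254.9] [0.4756 0.0278 0.072 ]
rear_notch top 0.71 [283.4 258. ] [0.486  0.0826 0.072 ]
rear_notch top 0.2 [321.7 234.8] [ 0.5542 -0.0297  0.072 ]
rear_notch side 0.6 [324.5 266.9] [0.4863 0.0799 0.072 ]
metal_ring_center top 0.78 [207.1 256.1] [0.4943 0.3231 0.008 ]
metal_ring_center top 0.74 [213.9 229.1] [0.5778 0.3039 0.008 ]
metal_ring_center top 0.73 [239.8 253.8] [0.5014 0.2223 0.008 ]
metal_ring_center side 0.79 [295.9 326. ] [0.5078 0.2202 0.008 ]
metal_ring_center side 0.62 [289.6 363.2] [0.4853 0.324  0.008 ]
metal_ring_center side 0.52 [251.9 339.4] [0.5829 0.2869 0.008 ]
orange_ring_center top 0.59 [418.7 253.6] [ 0.5019 -0.3267  0.008 ]
orange_ring_center side 0.48 [359.1 201.7] [ 0.4999 -0.3321  0.008 ]
vial_center top 0.4 [208.1 278.3] [0.4264 0.3143 0.025 ]
vial_center side 0.84 [315.7 359.8] [0.4337 0.3139 0.025 ]
tape_center top 0.55 [433.5 232.6] [ 0.5663 -0.373   
[... 676 characters left out ...]
op 0.86 [325.7 229.7] [ 0.5753 -0.042   0.012 ]
tube_floor side 0.87 [309.8 254. ] [ 0.5577 -0.0331  0.012 ]
tube_floor side 0.57 [315.  358.6] [0.4393 0.3    0.012 ]
{'t': 1.2, 'qpos': array([-78.3349,  30.7345,  -0.252 ,  88.1166,   0.1488,  61.1517,
        -4.0794]), 'joint_vel': array([ 0.0831,  0.0394, -0.0112,  0.0028, -0.0419, -0.0931,  0.028 ]), 'effort': array([  0.0005, -57.0912,   0.9903, -25.1914,  -0.0562,   0.011 ,
         0.    ]), 'position': array([0.1732, 0.6265, 0.2387]), 'eef_rot': array([-179.9977,    0.0017,  164.5438]), 'wrist_force': array([-0.5442, -1.0429, -0.5071]), 'wrist_torque': array([0.0394, 0.0203, 0.0042]), 'gripper_force': 0.0, 'width': 1.000927225203761}
```

View images.

View pics/top0.png

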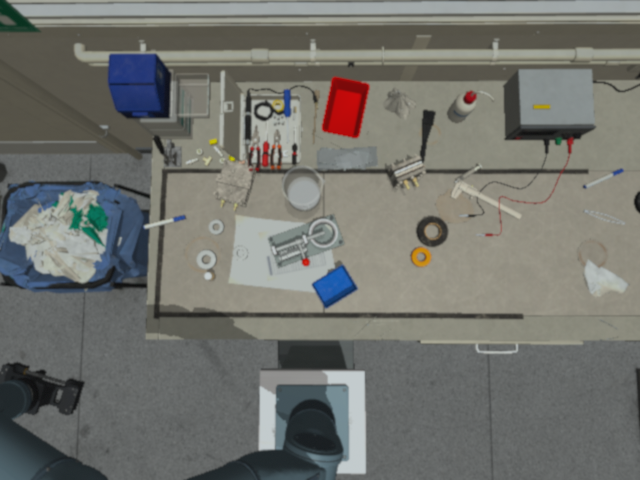

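View pics/side0.png

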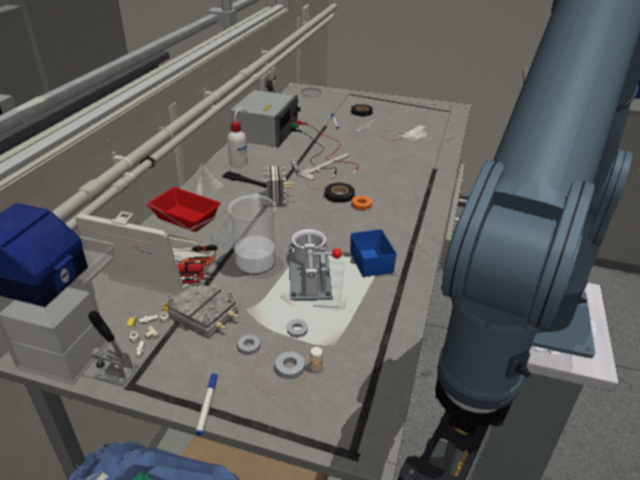

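```bash
python3 - <<'E'
from h import *
np.set_printoptions(precision=4,suppress=True)
t=vision.get_image('top');s=vision.get_image('side')
for q,z in (('metal_ring_center',.016),('orange_ring_center',.016),('bolt_knob',.072),('vial_center',.05)):
    for c,im in(('top',t),('side',s)):
        for r in spotter.masks_of(c,q)[:4]:
            P=cv2.findContours(r['mask'].astype('uint8'),0,1)[0]; P=max(P,key=len)[:,0]
            W=np.array([atz(im,p,z)[:2] for p in P],'float32'); (x,y),(a,b),an=cv2.minAreaRect(W)
            print(q,c,round(r['score'],2),np.round(r['rect'],1),'ctr',round(x,4),round(y,4),'size',round(a,3),round(b,3),r['mask'].sum(),s['img'][r['mask']].mean(0) if c=='side' else t['img'][r['mask']].mean(0))
for im in(t,s):
    M=im['world_to_cam'];print(-M[:3,:3].T@M[:3,3])
    # yaw hypotheses: mag frame x along world?
E
```

```text
metal_ring_center top 0.7 [214.1 227.6  14.1  14.1] ctr 0.5866 0.2941 size 0.047 0.043 189 [151.963  155.5926 149.6825]
metal_ring_center top 0.65 [240.1 251.7  15.2  17.2] ctr 0.507 0.2205 size 0.046 0.048 179 [167.8883 174.0279 169.8547]
metal_ring_center top 0.51 [205.8 258.8  18.9  21.1] ctr 0.4867 0.3227 size 0.052 0.059 259 [160.8919 165.9961 161.0695]
metal_ring_center top 0.25 [336.  284.9  46.7  43.3] ctr 0.4055 -0.0682 size 0.09 0.119 1136 [ 37.5942  85.1523 149.8151]
metal_ring_center side 0.89 [249.9 341.4  25.5  19.8] ctr 0.5813 0.3078 size 0.044 0.052 320 [133.0437 134.8313 135.3344]
metal_ring_center side 0.84 [290.  364.1  28.7  29.3] ctr 0.4823 0.3332 size 0.058 0.07 637 [135.0455 136.5887 136.9749]
metal_ring_center side 0.74 [361.6 202.   21.   13. ] ctr 0.4895 -0.3174 size 0.056 0.076 244 [164.4549  92.1025  46.4754]
metal_ring_center side 0.64 [297.  327.1  21.3  19.4] ctr 0.5021 0.2327 size 0.045 0.054 325 [139.9692 142.12   141.3938]
orange_ring_center top 0.75 [420.7 256.6  13.4  20.5] ctr 0.4943 -0.3318 size 0.055 0.055 251 [184.6972 130.8884  35.4183]
orange_ring_center side 0.7 [362.2 202.2  19.   10.8] ctr 0.4896 -0.3176 size 0.056 0.075 226 [167.1372  92.4336  44.9513]
bolt_knob top 0.43 [302.  253.4   7.7  24.9] ctr 0.4772 0.0192 size 0.025 0.021 81 [166.1605  92.1605  86.2716]
bolt_knob side 0.54 [323.7 253.8  34.6   9.1] ctr 0.4743 0.0176 size 0.036 0.033 150 [148.76    87.26    85.2667]
vial_center top 0.65 [209.  277.2  10.    5.1] ctr 0.4363 0.304 size 0.024 0.033 82 [156.4756 156.5976 147.939 ]
vial_center top 0.29 [305.4 239.1  72.1  49. ] ctr 0.5285 0.0143 size 0.12 0.21 2290 [130.179  134.6795 130.9546]
vial_center side 0.72 [315.4 360.5  14.2  25.8] ctr 0.4275 0.3327 size 0.023 0.061 282 [147.1454 135.8333 119.5674]
[ 0.4345 -0.0302  1.4157]
[0.2261 1.0193 0.8368]
```

The top view shows the tube rim at about (323,235), the red knob at (306,262), the vial at (208,276), the largest grey ring at (206,259), the orange ring at (421,256) and the tape at (433,231). The side view agrees: tube (310,240), knob (337,253), big ring (290,364) beside the vial (316,360). Next I fit the magazine's pose and refine the rings.

```bash
cat >> h.py <<'E'
def colour(im,kind):
    h=cv2.cvtColor(im['img'],cv2.COLOR_RGB2HSV).astype(int);H,S,V=h[...,0],h[...,1],h[...,2]
    return ((H<5)|(H>174))&(S>140)&(V>90) if kind=='red' else (H>6)&(H<20)&(S>140)&(V>120)
def blob(im,kind,near,r=20):
    m=colour(im,kind);yy,xx=np.nonzero(m);k=np.hypot(xx-near[0],yy-near[1])<r
    return np.array([xx[k].mean(),yy[k].mean()]),k.sum()
def need(p,yaw):
    s=telemetry.read_state();a=np.radians(s['eef_rot'][2]);d=np.array(p)-s['position']
    t=(yaw-s['eef_rot'][2]+180)%360-180
    print('t',round(s['t'],2),'pos',s['position'].round(4),'rot',s['eef_rot'].round(1),'q',s['qpos'].round(0),'F',s['wrist_force'].round(1),'w',round(s['width'],3))
    print('need tool xyz',np.round([d@[np.cos(a),np.sin(a),0],d@[np.sin(a),-np.cos(a),0],-d[2]],4),'turn(tool z) rad',round(-np.radians(t),3))
E
python3 - <<'E'
from h import *
from scipy.optimize import least_squares
np.set_printoptions(precision=4,suppress=True)
t=vision.get_image('top');s=vision.get_image('side')
kt,ks=blob(t,'red',(306,262)),blob(s,'red',(337,253));print(kt,ks,'knob',tri(t,kt[0],s,ks[0]))
ot,os_=blob(t,'orange',(421,256)),blob(s,'orange',(362,202));print(ot,os_,'orange',tri(t,ot[0],s,os_[0]),atz(t,ot[0],.012),atz(s,os_[0],.012))
obs=[]
for c,im in(('top',t),('side',s)):
    for q,p in(('tube_mouth',(0,0,.062)),('rear_notch',(-.029,.132,.072)),('tube_floor',(0,0,.012))):
        r=spotter.pinpoint(c,q)
        if r: obs.append((im,r[0]['at'],p,1))
obs+=[(t,kt[0],(-.064,.076,.072),3),(s,ks[0],(-.064,.076,.072),3)]
def W(v,p): c,n=np.cos(v[2]),np.sin(v[2]);return [v[0]+c*p[0]-n*p[1],v[1]+n*p[0]+c*p[1],p[2]]
f=lambda v:np.concatenate([w*(np.array(proj(im,W(v,p)))-a) for im,a,p,w in obs])
r=least_squares(f,[.556,-.03,.33],loss='soft_l1');print(r.x,np.degrees(r.x[2]),r.fun.round(1));print('knob',W(r.x,(-.064,.076,.072)))
# grey ring masks, both cams, nearest to big ring
for c,im,px in(('top',t,(206,259)),('side',s,(290,364))):
    for m in spotter.masks_of(c,'metal_ring_center')[:5]:
        if np.hypot(m['rect'][0]-px[0],m['rect'][1]-px[1])<8: print('metal',c,m['rect'],atz(im,m['rect'][:2],.010))
T=t['img'];S=s['img']
cv2.imwrite('pics/c1.png',np.vstack([np.hstack([cv2.resize(T[235:295,175:235],(380,290),interpolation=2),cv2.resize(T[205:285,255:365],(400,290),interpolation=2)]),np.hstack([cv2.resize(S[335:395,255:335],(380,290),interpolation=2),cv2.resize(S[220:310,280:400],(400,290),interpolation=2)])])[:,:,::-1])
E
```

```text
(array([305.4474, 261.6579]), np.int64(38)) (array([336.7077, 252.6615]), np.int64(65)) knob (array([0.4749, 0.0178, 0.0718]), np.float64(0.0008950205981581013))
(array([420.8158, 255.9123]), np.int64(114)) (array([361.5528, 201.8543]), np.int64(199)) orange (array([ 0.4938, -0.3332,  0.0081]), np.float64(0.002090485639143575)) [ 0.4947 -0.3321  0.012 ] [ 0.4915 -0.3271  0.012 ]
[ 0.5599 -0.0325  0.3378] 19.352494552541394 [ 1.3 -1.4  1.5  0.1 -1.1  2.9 -0.5 -1.1 -1.4  0.6 -1.1 -0.2 -0.1  1.
  0.   0. ]
knob [np.float64(0.47434732911031124), np.float64(0.01802548129336419), 0.072]
metal top [204.6, 258.1, 21.5, 20.9] [0.4881 0.3302 0.01  ]
metal side [290.7, 364.6, 26.2, 28.4] [0.4813 0.3285 0.01  ]
```

View pics/c1.png

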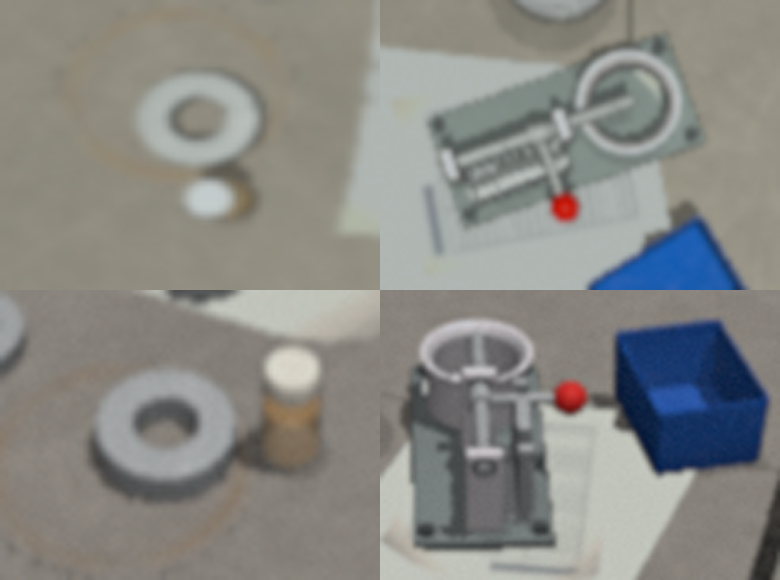

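The crops show the magazine shut as described, with the knob over the paper at (305,262). The metal ring is at about (206,259) in the top view, with the vial directly to its −x side. I'll start moving towards the knob.

```bash
python3 - <<'E'
from h import *
np.set_printoptions(precision=4,suppress=True)
t=vision.get_image('top');s=vision.get_image('side')
print('metal',atz(t,(206.0,259.2),.016),atz(s,(289.5,362.3),.016),'tube',atz(t,(323.6,233.1),.062),atz(s,(309.1,238.6),.062))
need((.4745,.018,.239),19.35)
E
```

```text
metal [0.4845 0.3242 0.016 ] [0.4838 0.3286 0.016 ] tube [ 0.5601 -0.0354  0.062 ] [ 0.559 -0.03   0.062]
t 2.3 pos [0.1733 0.6265 0.2387] rot [-180.     0.   164.5] q [-78.  31.  -0.  88.   0.  61.  -4.] F [ 0.1 -0.6  0.4] w 1.0
need tool xyz [-0.4525 -0.5062 -0.0003] turn(tool z) rad 2.534
```

```bash
R='';
python3 -m crank '[[-1,-0.0266,-0.0298,0,0],[-1,-0.0266,-0.0298,0,0],[-1,-0.0266,-0.0298,0,0],[-1,-0.0266,-0.0298,0,0],[-1,-0.0266,-0.0298,0,0]]' 10
python3 -m crank '[[-1,-0.0266,-0.0298,0,0],[-1,-0.0266,-0.0298,0,0],[-1,-0.0266,-0.0298,0,0],[-1,-0.0266,-0.0298,0,0],[-1,-0.0266,-0.0298,0,0]]'
python3 -m crank '[[-1,-0.0266,-0.0298,0,0],[-1,-0.0266,-0.0298,0,0],[-1,-0.0266,-0.0298,0,0],[-1,-0.0266,-0.0298,0,0],[-1,-0.0266,-0.0298,0,0]]'
python3 -c "from h import *;need((.4745,.018,.15),19.35)"
```

```text
t: 2.72
position: [0.2623, 0.4457, 0.2388]
eef_rot: [180.0, 0.0, 164.6]
wrist_force: [2.2, -0.1, 0.4]
width: 0.995
gripper_force: 0.0
t: 3.13
position: [0.3508, 0.2666, 0.239]
eef_rot: [180.0, 0.0, 164.6]
wrist_force: [0.8, 0.0, -0.2]
width: 1.001
gripper_force: 0.0
t: 3.55
position: [0.4393, 0.0875, 0.2391]
eef_rot: [180.0, 0.0, 164.6]
wrist_force: [1.4, 0.6, 0.1]
width: 1.007
gripper_force: 0.0
t 3.55 pos [0.4393 0.0875 0.2391] rot [180.    0.  164.6] q [-32.  11.  17. 118.  -4.  51.  62.] F [1.4 0.6 0.1] w 1.007
need tool xyz [-0.0524 -0.0576  0.0891] turn(tool z) rad 2.534
```

```bash
python3 -m crank '[[-1,-0.0262,-0.0288,0,0],[-1,-0.0262,-0.0288,0,0],[-1,0,0,0,0.12],[-1,0,0,0,0.12],[-1,0,0,0,0.12]]' | tail -6 | head -3
python3 -m crank '[[-1,0,0,0,0.12],[-1,0,0,0,0.12],[-1,0,0,0,0.12],[-1,0,0,0,0.12],[-1,0,0,0,0.12]]' >/dev/null
python3 -c "from h import *;need((.4745,.018,.15),19.35)"
python3 -m crank '[[-1,0,0,0,0.12],[-1,0,0,0,0.12],[-1,0,0,0,0.12],[-1,0,0,0,0.12],[-1,0,0,0,0.12]]' >/dev/null
python3 -m crank '[[-1,0,0,0,0.12],[-1,0,0,0,0.12],[-1,0,0,0,0.12],[-1,0,0,0,0.12],[-1,0,0,0,0.12]]' >/dev/null
python3 -m crank '[[-1,0,0,0,0.12],[-1,0,0,0,0.12],[-1,0,0,0,0.12],[-1,0,0,0,0],[-1,0,0,0,0]]' >/dev/null
python3 -c "from h import *;need((.4745,.018,.15),19.35)"
```

```text
t: 3.97
position: [0.4742, 0.0189, 0.2388]
eef_rot: [180.0, 0.0, 143.5]
t 4.38 pos [0.4739 0.0199 0.2389] rot [180.   -0.  109.2] q [-33.  14.  29. 115.  -9.  52.  20.] F [-0.3  0.2  0.1] w 1.0
need tool xyz [-0.002  -0.0001  0.0889] turn(tool z) rad 1.568
t 5.63 pos [0.4739 0.02   0.2388] rot [180.   -0.   20.4] q [-47.  17.  47. 116. -16.  53. -61.] F [-0.4 -0.5 -0.5] w 1.002
need tool xyz [-0.0001  0.0021  0.0888] turn(tool z) rad 0.018
```

```bash
python3 -m crank '[[-1,0,0.002,0.0365,0.018],[-1,0,0,0.0365,0],[-1,0,0,0.0365,0],[-1,0,0,0.0365,0],[-1,0,0,0.0365,0]]'
python3 -m crank '[[-0.3,0,0,0,0],[-0.2,0,0,0,0],[0,0,0,0,0],[0.2,0,0,0,0],[0.3,0,0,0,0]]' 6
python3 -m crank '[[1,0,0,0,0],[1,0,0,0,0],[1,0,0,0,0]]' 6
python3 -c "from h import *;need((.4745,.018,.056),19.35);s=vision.get_image('side');t=vision.get_image('top');print(blob(t,'red',(306,262)),blob(s,'red',(337,253)))
import cv2;cv2.imwrite('pics/c2.png',np.hstack([cv2.resize(t['img'][200:300,250:370],(400,333)),cv2.resize(s['img'][180:300,270:414],(400,333))])[:,:,::-1])"
```

```text
t: 6.05
position: [0.4745, 0.0182, 0.0546]
eef_rot: [-180.0, -0.0, 19.4]
wrist_force: [0.4, 0.5, 0.7]
width: 1.001
gripper_force: 0.0
t: 6.47
position: [0.4761, 0.0183, 0.0582]
eef_rot: [180.0, -0.2, 19.2]
wrist_force: [0.1, 0.4, -0.4]
width: 0.646
gripper_force: 0.0
t: 6.72
position: [0.4749, 0.0182, 0.0568]
eef_rot: [-180.0, -0.1, 19.2]
wrist_force: [-0.2, -0.5, 0.6]
width: 0.416
gripper_force: 0.0
t 6.72 pos [0.4749 0.0182 0.0568] rot [-1.80e+02 -1.00e-01  1.92e+01] q [-32.  36.  31. 122. -36.  32. -46.] F [-0.2 -0.5  0.6] w 0.416
need tool xyz [-0.0004  0.      0.0008] turn(tool z) rad -0.003
(array([nan, nan]), np.int64(0)) (array([nan, nan]), np.int64(0))h.py:21: RuntimeWarning: Mean of empty slice.
  return np.array([xx[k].mean(),yy[k].mean()]),k.sum()
  ret = ret.dtype.type(ret / rcount)
```

View pics/c2.png

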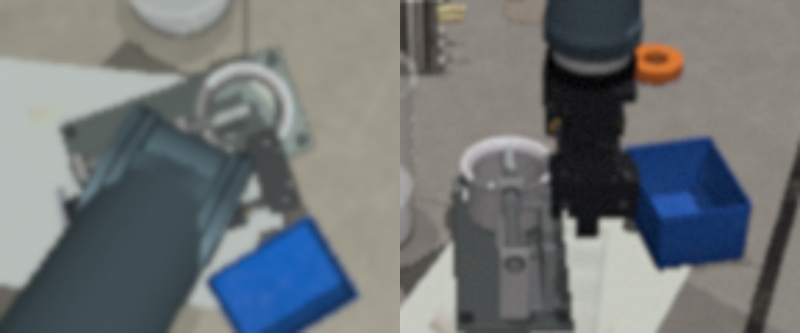

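The gripper is straddling the knob and clear of the bin, still closing. I'll let it finish.

```bash
python3 -m crank '[[1,0,0,0,0],[1,0,0,0,0],[1,0,0,0,0],[1,0,0,0,0],[1,0,0,0,0]]' 8
python3 -c "from h import *;need((.4745,.018,.056),19.35)"
```

```text
t: 7.23
position: [0.4746, 0.0181, 0.0563]
eef_rot: [-180.0, -0.0, 19.1]
wrist_force: [0.2, 1.2, 2.1]
width: 0.286
gripper_force: 8.0
t 7.23 pos [0.4746 0.0181 0.0563] rot [-180.    -0.    19.1] q [-32.  36.  31. 122. -36.  32. -46.] F [0.2 1.2 2.1] w 0.286
need tool xyz [-0.0001  0.      0.0003] turn(tool z) rad -0.004
```

```bash
python3 -m crank '[[1,0.0007,0,-0.0096,0],[1,0.0021,0,-0.0094,0],[1,0.0035,0,-0.0089,0],[1,0.0048,0,-0.0083,0],[1,0.006,0,-0.0075,0]]' 8
python3 -m crank '[[1,0.007,0,-0.0065,0],[1,0,0,0,0],[1,0,0,0,0]]'
python3 -c "from h import *;need((.4745,.018,.056),19.35)"
```

```text
t: 7.65
position: [0.4907, 0.0239, 0.101]
eef_rot: [-180.0, 0.0, 19.1]
wrist_force: [-0.1, 1.4, -2.2]
width: 0.285
gripper_force: 8.0
t: 7.9
position: [0.4974, 0.026, 0.107]
eef_rot: [-180.0, 0.0, 19.2]
wrist_force: [-3.1, 0.9, 3.4]
width: 0.283
gripper_force: 8.0
t 7.9 pos [0.4974 0.026  0.107 ] rot [-180.     0.    19.2] q [-37.  32.  37. 118. -31.  39. -51.] F [-3.1  0.9  3.4] w 0.283
need tool xyz [-0.0243  0.0001  0.051 ] turn(tool z) rad -0.003
```

```bash
python3 -m crank '[[1,0,-0.0115,0,0],[1,0,-0.0115,0,0],[1,0,-0.0115,0,0],[1,0,-0.0115,0,0],[1,0,-0.0115,0,0]]' 12
python3 -m crank '[[1,0,0,0,0],[1,0,0,0,0]]'
python3 -c "from h import *;need((.4745,.018,.056),19.35)
t=vision.get_image('top');s=vision.get_image('side');cv2.imwrite('pics/c3.png',np.hstack([cv2.resize(t['img'][200:300,250:370],(400,333)),cv2.resize(s['img'][180:300,270:414],(400,333))])[:,:,::-1])"
```

```text
t: 8.32
position: [0.4779, 0.0788, 0.1066]
eef_rot: [179.9, 0.1, 19.0]
wrist_force: [-4.5, -4.3, 4.6]
width: 0.285
gripper_force: 12.0
t: 8.48
position: [0.4769, 0.0804, 0.1063]
eef_rot: [-179.9, 0.2, 19.2]
wrist_force: [-5.7, -0.3, 6.7]
width: 0.279
gripper_force: 12.0
t 8.48 pos [0.4769 0.0804 0.1063] rot [-179.9    0.2   19.2] q [-44.  32.  37. 120. -31.  38. -57.] F [-5.7 -0.3  6.7] w 0.279
need tool xyz [-0.0228  0.0581  0.0503] turn(tool z) rad -0.003
```

View pics/c3.png

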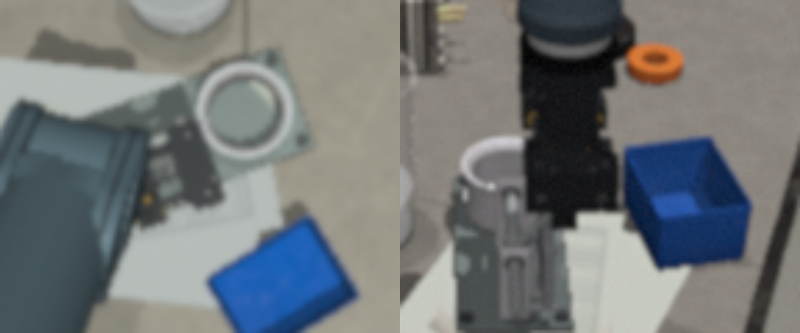

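The rod has cleared the tube's mouth and the knob has moved about 58 mm. I'll lay the handle down along the reverse arc.

```bash
python3 -m crank '[[1,-0.006,0.0005,0.0065,0],[1,-0.006,0,0.0075,0],[1,-0.0048,0,0.0083,0],[1,-0.0035,0,0.0089,0],[1,-0.0021,0,0.0094,0]]' 8
python3 -m crank '[[1,-0.0007,0,0.009,0],[1,0,0,0,0],[1,0,0,0,0]]'
python3 -c "from h import *;need((.4745,.018,.056),19.35)"
```

```text
t: 9.0
position: [0.4574, 0.0722, 0.065]
eef_rot: [180.0, -0.0, 19.1]
wrist_force: [0.1, 1.1, -0.7]
width: 0.285
gripper_force: 8.0
t: 9.25
position: [0.4566, 0.0719, 0.0562]
eef_rot: [-180.0, 0.1, 19.1]
wrist_force: [-0.9, 0.9, -1.0]
width: 0.279
gripper_force: 8.0
t 9.25 pos [0.4566 0.0719 0.0562] rot [-1.80e+02  1.00e-01  1.91e+01] q [-40.  35.  32. 124. -36.  31. -52.] F [-0.9  0.9 -1. ] w 0.279
need tool xyz [-0.0007  0.0568  0.0002] turn(tool z) rad -0.004
```

```bash
python3 -m crank '[[-0.2,0,0,0,0],[-0.5,0,0,0,0],[-1,0,0,0,0],[-1,0,0,0,0],[-1,0,0,0,0]]'
python3 -m crank '[[-1,0,0,-0.02,0],[-1,0,0,-0.03,0],[-1,0,0,-0.03,0],[-1,0,0,-0.03,0],[-1,0,0,0,0]]'
python3 -c "from h import *;need((.484,.326,.15),19.35)"
```

```text
t: 9.67
position: [0.4571, 0.0722, 0.057]
eef_rot: [180.0, -0.0, 19.1]
wrist_force: [-0.3, 0.6, -0.6]
width: 0.632
gripper_force: 0.0
t: 10.08
position: [0.4597, 0.0723, 0.1711]
eef_rot: [-180.0, -0.4, 19.1]
wrist_force: [1.1, 0.7, 0.3]
width: 0.996
gripper_force: 0.0
t 10.08 pos [0.4597 0.0723 0.1711] rot [-180.    -0.4   19.1] q [-50.  23.  44. 121. -24.  44. -62.] F [1.1 0.7 0.3] w 0.996
need tool xyz [ 0.1059 -0.2318  0.0211] turn(tool z) rad -0.005
```

```bash
python3 -m crank '[[-1,0.0151,-0.0331,0,0],[-1,0.0151,-0.0331,0,0],[-1,0.0151,-0.0331,0,0],[-1,0.0151,-0.0331,0,0],[-1,0.0151,-0.0331,0,0]]' >/dev/null
python3 -m crank '[[-1,0.0151,-0.0331,0,0],[-1,0.0151,-0.0331,0,0],[-1,0,0,0,0],[-1,0,0,0,0]]'
python3 -c "from h import *;need((.484,.326,.15),19.35)
t=vision.get_image('top');s=vision.get_image('side')
a,b=blob(t,'red',(287,245),30),blob(s,'red',(325,270),30);print(a,b)
print(tri(t,a[0],s,b[0]),atz(t,a[0],.072))
cv2.imwrite('pics/c4.png',np.hstack([cv2.resize(t['img'][200:300,190:310],(400,333)),cv2.resize(s['img'][240:400,230:422],(400,333))])[:,:,::-1])"
```

```text
t: 10.83
position: [0.4801, 0.3278, 0.1661]
eef_rot: [180.0, 0.0, 19.4]
wrist_force: [0.1, -1.1, -0.3]
width: 0.999
gripper_force: 0.0
t 10.83 pos [0.4801 0.3278 0.1661] rot [180.    0.   19.4] q [-68.  35.  40. 104. -28.  52. -85.] F [ 0.1 -1.1 -0.3] w 0.999
need tool xyz [0.0031 0.003  0.0161] turn(tool z) rad 0.0
(array([287.1  , 268.375]), np.int64(40)) (array([338.5       , 267.64516129]), np.int64(62))
(array([0.45544634, 0.07153128, 0.07132319]), np.float64(0.0005025537266374334)) [0.4556813  0.07153362 0.072     ]
```

View pics/c4.png

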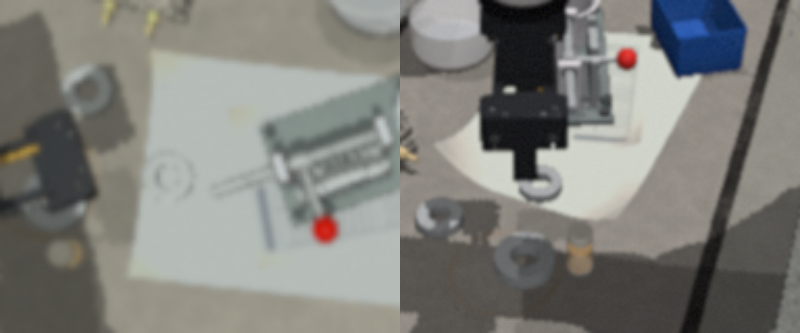

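The knob reads z = 71 mm and has moved 57 mm, so the bolt is back and the handle lies in the rear notch. The gripper is above the metal ring at side pixel (290,364), with the vial beside it out of the closing line. Descending.

```bash
python3 -m crank '[[-1,0.003,0.003,0.037,0],[-1,0,0,0.037,0],[-1,0,0,0.037,0],[-1,0,0,0.03,0],[-1,0,0,0.01,0]]'
python3 -m crank '[[-1,0,0,0,0],[-1,0,0,0,0]]' | head -3
python3 -c "from h import *;need((.484,.326,.007),19.35)"
```

```text
t: 11.35
position: [0.4823, 0.3203, 0.0121]
eef_rot: [179.9, 0.4, 19.0]
wrist_force: [-0.9, -0.1, 0.7]
width: 1.001
gripper_force: 0.0
t: 11.52
position: [0.4855, 0.3228, 0.0168]
eef_rot: [180.0, -0.0, 19.0]
t 11.52 pos [0.4855 0.3228 0.0168] rot [180.  -0.  19.] q [-60.  47.  30. 106. -38.  37. -78.] F [ 0.1 -1.2  0.4] w 0.998
need tool xyz [-0.0003 -0.0035  0.0098] turn(tool z) rad -0.006
```

```bash
python3 -m crank '[[-1,-0.001,-0.003,0.009,0],[-1,0,0,0,0],[-0.6,0,0,0,0],[-0.4,0,0,0,0],[-0.3,0,0,0,0]]' 15
python3 -m crank '[[1,0,0,0,0],[1,0,0,0,0],[1,0,0,0,0],[1,0,0,0,0],[1,0,0,0,0]]' 15
python3 -c "from h import *;need((.484,.326,.007),19.35)"
```

```text
t: 11.93
position: [0.483, 0.3266, 0.0075]
eef_rot: [-180.0, -0.1, 19.1]
wrist_force: [-0.4, -0.0, -0.6]
width: 0.801
gripper_force: 0.0
t: 12.35
position: [0.4829, 0.3263, 0.0072]
eef_rot: [-180.0, -0.0, 19.1]
wrist_force: [-1.3, -0.2, 5.2]
width: 0.68
gripper_force: 15.0
t 12.35 pos [0.4829 0.3263 0.0072] rot [-180.    -0.    19.1] q [-60.  48.  30. 106. -38.  36. -77.] F [-1.3 -0.2  5.2] w 0.68
need tool xyz [0.0009 0.0006 0.0002] turn(tool z) rad -0.004
```

```bash
python3 -m crank '[[1,0,0,-0.015,0],[1,0,0,-0.03,0],[1,0,0,-0.03,0],[1,0,0,-0.035,0],[1,0,0,-0.03,0]]' 25
python3 -m crank '[[1,0,0,0,-0.12],[1,0,0,0,-0.12],[1,0,0,0,-0.12],[1,0,0,0,-0.12],[1,0,0,0,-0.12]]'
python3 -m crank '[[1,0,0,0,-0.11],[1,0,0,0,0]]' | tail -2
python3 -c "from h import *;need((.5597,-.0325,.145),60)"
```

```text
t: 12.77
position: [0.4824, 0.3261, 0.1491]
eef_rot: [-180.0, 0.0, 19.1]
wrist_force: [-0.4, 0.4, -1.7]
width: 0.676
gripper_force: 25.0
t: 13.18
position: [0.4822, 0.3262, 0.1474]
eef_rot: [-180.0, 0.0, 53.8]
wrist_force: [1.0, -0.2, -1.8]
width: 0.675
gripper_force: 25.0
width: 0.673
gripper_force: 25.0
t 13.35 pos [0.4824 0.3261 0.1474] rot [-180.   -0.   60.] q [-60.  33.  29. 104. -21.  48. -50.] F [ 0.7 -0.1 -1.6] w 0.673
need tool xyz [-0.2719  0.2462  0.0024] turn(tool z) rad 0.0
```

```bash
python3 -m crank '[[1,-0.0272,0.0246,0,0],[1,-0.0272,0.0246,0,0],[1,-0.0272,0.0246,0,0],[1,-0.0272,0.0246,0,0],[1,-0.0272,0.0246,0,0]]' >/dev/null
python3 -m crank '[[1,-0.0272,0.0246,0,0],[1,-0.0272,0.0246,0,0],[1,-0.0272,0.0246,0,0],[1,-0.0272,0.0246,0,0],[1,-0.0272,0.0246,0,0]]' >/dev/null
python3 -m crank '[[1,0,0,0,0],[1,0,0,0,0],[1,0,0,0,0]]'
python3 -c "from h import *;need((.5597,-.0325,.069),60)
t=vision.get_image('top');s=vision.get_image('side')
cv2.imwrite('pics/c5.png',np.hstack([cv2.resize(t['img'][190:290,270:390],(400,333)),cv2.resize(s['img'][180:300,250:394],(400,333))])[:,:,::-1])"
```

```text
t: 14.43
position: [0.5582, -0.0319, 0.1468]
eef_rot: [-180.0, -0.0, 59.7]
wrist_force: [-0.2, 0.7, -2.5]
width: 0.677
gripper_force: 25.0
t 14.43 pos [ 0.5582 -0.0319  0.1468] rot [-180.    -0.    59.7] q [-24.  32.  30. 108. -21.  46. -13.] F [-0.2  0.7 -2.5] w 0.677
need tool xyz [0.0002 0.0016 0.0778] turn(tool z) rad -0.006
```

View pics/c5.png

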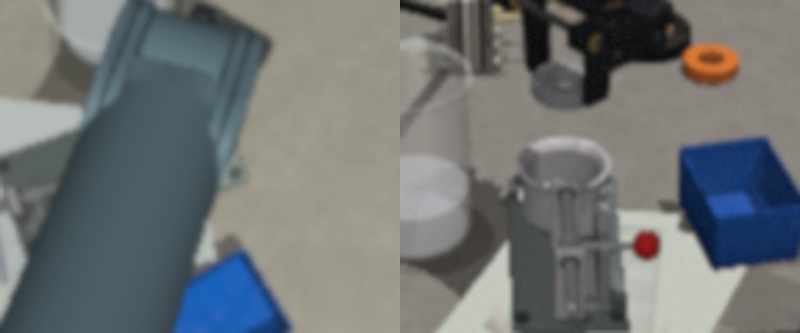

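The metal ring is held level above the tube, which is open; the knob is down. I'll lower it part way and check its centring against the rim.

```bash
python3 -m crank '[[1,0,0.0015,0.02,0],[1,0,0,0.02,0],[1,0,0,0.014,0],[1,0,0,0.01,0],[1,0,0,0,0]]' |tail -2
python3 -c "from h import *;need((.5597,-.0325,.066),60)
s=vision.get_image('side');p=telemetry.read_state()['position']
print(proj(s,[p[0],p[1],p[2]+.009]),proj(s,[.5597,-.0325,.062]))
cv2.imwrite('pics/c6.png',cv2.resize(s['img'][190:270,262:358],(720,600),interpolation=2)[:,:,::-1])"
```

```text
width: 0.675
gripper_force: 25.0
t 14.95 pos [ 0.5583 -0.0317  0.081 ] rot [-1.798e+02  1.000e-01  5.990e+01] q [-21.  37.  26. 109. -25.  39. -10.] F [-0.8  0.7 -2.2] w 0.675
need tool xyz [0.     0.0016 0.015 ] turn(tool z) rad -0.002
[np.float64(309.44204121888265), np.float64(228.48961074111696)] [np.float64(309.1567464713874), np.float64(238.01472124069946)]
```

View pics/c6.png

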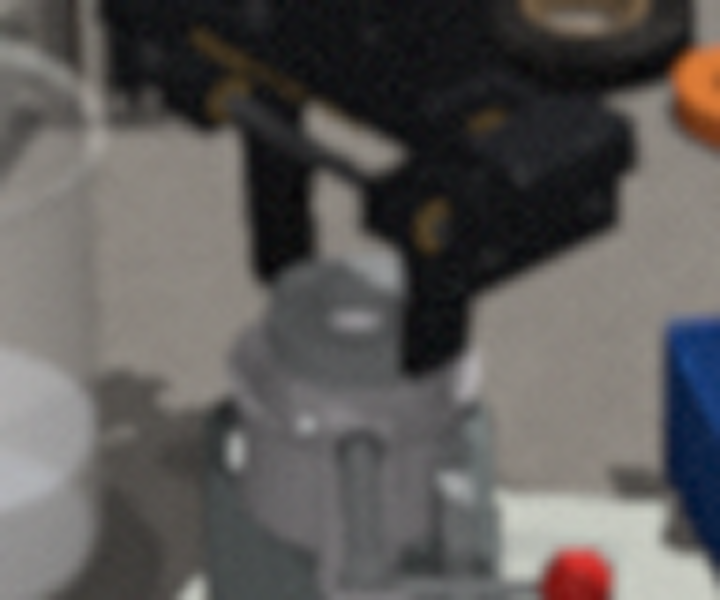

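The ring's centre column is about 309, against about 309.5 for the rim, so it is centred within a couple of mm. Lowering into the flare and releasing.

```bash
python3 -m crank '[[1,0,0.0015,0.007,0],[1,0,0,0.008,0],[1,0,0,0,0],[1,0,0,0,0]]'
python3 -m crank '[[-0.4,0,0,0,0],[-0.5,0,0,0,0],[-0.6,0,0,0,0],[-0.7,0,0,0,0],[-0.7,0,0,0,0]]'
python3 -m crank '[[-0.7,0,0,-0.02,0],[-0.7,0,0,-0.03,0],[-0.7,0,0,-0.035,0],[-1,0,0,0,0],[-1,0,0,0,0]]'
python3 -c "from h import *;need((.494,-.3315,.15),60)"
```

```text
t: 15.33
position: [0.5609, -0.034, 0.0676]
eef_rot: [-180.0, 0.0, 59.8]
wrist_force: [0.1, -0.5, -1.5]
width: 0.674
gripper_force: 25.0
t: 15.75
position: [0.5613, -0.0341, 0.0681]
eef_rot: [180.0, -0.0, 59.8]
wrist_force: [0.6, 0.0, 0.8]
width: 0.851
gripper_force: 0.0
t: 16.17
position: [0.5625, -0.034, 0.1547]
eef_rot: [179.8, -0.1, 59.8]
wrist_force: [0.4, 0.4, -1.3]
width: 0.974
gripper_force: 0.0
t 16.17 pos [ 0.5625 -0.034   0.1547] rot [ 1.798e+02 -1.000e-01  5.980e+01] q [-24.  31.  30. 107. -21.  47. -13.] F [ 0.4  0.4 -1.3] w 0.974
need tool xyz [-0.2916  0.0904  0.0047] turn(tool z) rad -0.003
```

```bash
python3 -m crank '[[-1,-0.0365,0.0113,0,0],[-1,-0.0365,0.0113,0,0],[-1,-0.0365,0.0113,0,0],[-1,-0.0365,0.0113,0,0],[-1,-0.0365,0.0113,0,0]]' >/dev/null
python3 -m crank '[[-1,-0.0365,0.0113,0,0],[-1,-0.0365,0.0113,0,0],[-1,-0.0365,0.0113,0,0],[-1,0,0,0,0.12],[-1,0,0,0,0.12]]' >/dev/null
python3 -m crank '[[-1,0,0,0,0.12],[-1,0,0,0,0.12],[-1,0,0,0,0.12],[-1,0,0,0,0.12],[-1,0,0,0,0.12]]' >/dev/null
python3 -m crank '[[-1,0,0,0,0.12],[-1,0,0,0,0.12],[-1,0,0,0,0.12],[-1,0,0,0,0.12],[-1,0,0,0,0.12]]' >/dev/null
python3 -m crank '[[-1,0,0,0,0.11],[-1,0,0,0,0],[-1,0,0,0,0]]' >/dev/null
python3 -c "from h import *;need((.494,-.332,.15),-29)
t=vision.get_image('top');s=vision.get_image('side')
a,b=blob(t,'orange',(421,256)),blob(s,'orange',(362,202));print(a,b)
cv2.imwrite('pics/c7.png',np.hstack([cv2.resize(t['img'][205:265,287:359],(400,333),interpolation=2),cv2.resize(s['img'][140:290,270:450],(400,333),interpolation=2)])[:,:,::-1])"
```

```text
t 18.08 pos [ 0.4917 -0.3315  0.1516] rot [ 1.80e+02  1.00e-01 -2.88e+01] q [ -6.  42.  53. 103. -40.  56. -55.] F [0.2 0.1 0.1] w 1.0
need tool xyz [ 0.0023 -0.0006  0.0016] turn(tool z) rad 0.003
(array([nan, nan]), np.int64(0)) (array([361.73056995, 202.03626943]), np.int64(193))h.py:21: RuntimeWarning: Mean of empty slice.
  return np.array([xx[k].mean(),yy[k].mean()]),k.sum()
  ret = ret.dtype.type(ret / rcount)
```

View pics/c7.png

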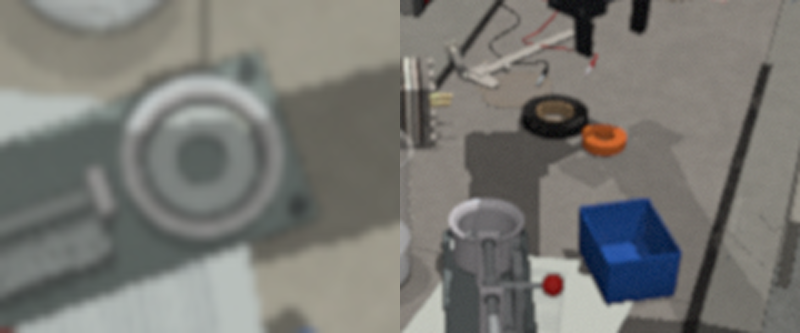

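The metal ring lies flat at the bottom of the tube (concentric with the rim at top pixel (323.5,233)). The orange ring hasn't moved. Descending on it.

```bash
python3 -m crank '[[-1,0.002,0,0.036,0],[-1,0,0,0.036,0],[-1,0,0,0.036,0],[-1,0,0,0.02,0],[-1,0,0,0.006,0]]' >/dev/null
python3 -m crank '[[-1,0,0,0,0],[-1,0,0,0,0]]' | head -3
python3 -c "from h import *;need((.494,-.332,.0075),-29)"
```

```text
t: 18.77
position: [0.4945, -0.3336, 0.0198]
eef_rot: [180.0, -0.1, -29.0]
t 18.77 pos [ 0.4945 -0.3336  0.0198] rot [ 1.8e+02 -1.0e-01 -2.9e+01] q [  0.  52.  43. 105. -50.  44. -49.] F [0.1 0.2 1.3] w 1.0
need tool xyz [-0.0012 -0.0011  0.0123] turn(tool z) rad 0.0
```

```bash
python3 -m crank '[[-1,-0.001,-0.001,0.011,0],[-1,0,0,0,0],[-0.6,0,0,0,0],[-0.4,0,0,0,0],[-0.3,0,0,0,0]]' 15
python3 -m crank '[[1,0,0,0,0],[1,0,0,0,0],[1,0,0,0,0],[1,0,0,0,0],[1,0,0,0,0]]' 15
python3 -c "from h import *;need((.494,-.332,.007),-29)"
```

```text
t: 19.18
position: [0.4941, -0.3316, 0.0083]
eef_rot: [180.0, -0.0, -29.0]
wrist_force: [-0.2, 0.4, 0.6]
width: 0.797
gripper_force: 0.0
t: 19.6
position: [0.4939, -0.3317, 0.0082]
eef_rot: [180.0, -0.0, -29.0]
wrist_force: [-0.4, -0.0, 4.1]
width: 0.679
gripper_force: 15.0
t 19.6 pos [ 0.4939 -0.3317  0.0082] rot [180.  -0. -29.] q [  1.  53.  42. 105. -51.  43. -48.] F [-0.4 -0.   4.1] w 0.679
need tool xyz [0.0002 0.0002 0.0012] turn(tool z) rad -0.0
```

Gripped (59.8 mm). Lift, turn to yaw 60, then move back over the tube.

```bash
python3 -m crank '[[1,0,0,-0.015,0],[1,0,0,-0.03,0],[1,0,0,-0.03,0],[1,0,0,-0.035,0],[1,0,0,-0.03,0]]' 20
python3 -m crank '[[1,0,0,0,-0.12],[1,0,0,0,-0.12],[1,0,0,0,-0.12],[1,0,0,0,-0.12],[1,0,0,0,-0.12]]' >/dev/null
python3 -m crank '[[1,0,0,0,-0.12],[1,0,0,0,-0.12],[1,0,0,0,-0.12],[1,0,0,0,-0.12],[1,0,0,0,-0.12]]' >/dev/null
python3 -m crank '[[1,0,0,0,-0.12],[1,0,0,0,-0.12],[1,0,0,0,-0.113],[1,0,0,0,0]]' | tail -2
python3 -c "from h import *;need((.5605,-.033,.145),60)"
```

```text
t: 20.02
position: [0.4933, -0.3316, 0.1504]
eef_rot: [180.0, -0.0, -29.0]
wrist_force: [0.9, 0.2, -0.4]
width: 0.676
gripper_force: 20.0
width: 0.677
gripper_force: 20.0
t 21.18 pos [ 0.4932 -0.3318  0.1486] rot [180.    0.   60.2] q [  8.  35.  30. 102. -22.  49.  19.] F [-0.4  0.7 -1.2] w 0.677
need tool xyz [ 0.2926 -0.0903  0.0036] turn(tool z) rad 0.003
```

```bash
python3 -m crank '[[1,0.0366,-0.0113,0,0],[1,0.0366,-0.0113,0,0],[1,0.0366,-0.0113,0,0],[1,0.0366,-0.0113,0,0],[1,0.0366,-0.0113,0,0]]' >/dev/null
python3 -m crank '[[1,0.0366,-0.0113,0,0],[1,0.0366,-0.0113,0,0],[1,0.0366,-0.0113,0,0],[1,0,0,0,0],[1,0,0,0,0]]' >/dev/null
python3 -m crank '[[1,0,0,0.02,0],[1,0,0,0.02,0],[1,0,0,0.016,0],[1,0,0,0.01,0],[1,0,0,0,0]]' |tail -2
python3 -c "from h import *;need((.5605,-.033,.067),60)
s=vision.get_image('side');cv2.imwrite('pics/c8.png',cv2.resize(s['img'][190:270,262:358],(720,600),interpolation=2)[:,:,::-1])"
```

```text
width: 0.682
gripper_force: 20.0
t 22.43 pos [ 0.5602 -0.0343  0.0803] rot [-1.799e+02  1.000e-01  5.980e+01] q [-21.  38.  27. 109. -25.  40.  -9.] F [-0.5 -0.4 -1.2] w 0.682
need tool xyz [ 0.0012 -0.0004  0.0133] turn(tool z) rad -0.004
```

View pics/c8.png

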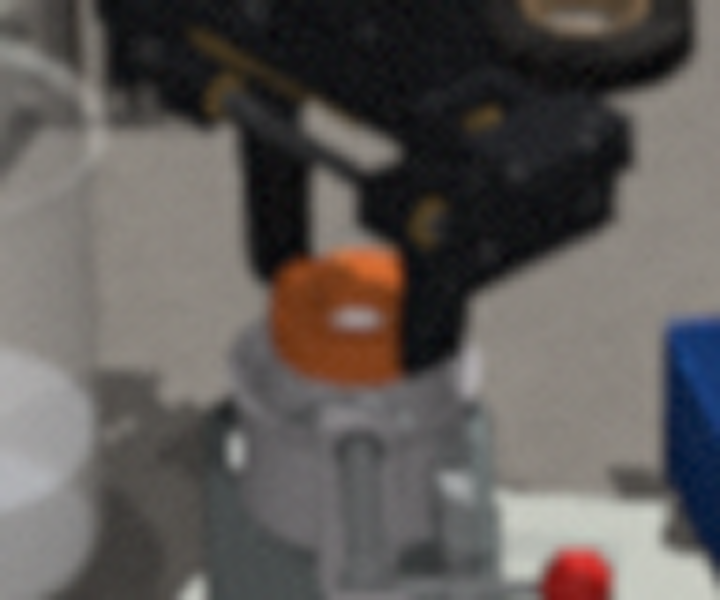

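The orange ring is level and centred over the mouth, in the same pose as the metal one was (its middle at about column 309). Lowering and releasing.

```bash
python3 -m crank '[[1,0.001,0,0.007,0],[1,0,0,0.006,0],[1,0,0,0,0],[1,0,0,0,0]]'
python3 -m crank '[[-0.4,0,0,0,0],[-0.5,0,0,0,0],[-0.6,0,0,0,0],[-0.7,0,0,0,0],[-0.7,0,0,0,0]]'
python3 -m crank '[[-0.7,0,0,-0.02,0],[-0.7,0,0,-0.03,0],[-0.7,0,0,-0.035,0],[-1,0,0,0,0],[-1,0,0,0,0]]' >/dev/null
python3 -m crank '[[-1,-0.035,0.0113,0,0],[-1,-0.0365,0.0113,0,0],[-1,-0.0365,0.0113,0,0],[-1,-0.0365,0.0113,0,0],[-1,-0.0365,0.0113,0,0]]' >/dev/null
python3 -m crank '[[-1,-0.0365,0.0113,0,0],[-1,-0.0365,0.0113,0,0],[-1,0,0,0,0],[-1,0,0,0,0]]' >/dev/null
python3 -c "from h import *;need((.494,-.332,.15),60)
t=vision.get_image('top');s=vision.get_image('side')
a,b=blob(t,'red',(287,268),10),blob(s,'red',(338,267),12);print(tri(t,a[0],s,b[0]))
o=blob(t,'orange',(323,234),14);print(o,atz(t,o[0],.044))
cv2.imwrite('pics/c9.png',np.hstack([cv2.resize(t['img'][205:265,287:359],(400,333),interpolation=2),cv2.resize(s['img'][180:390,200:452],(400,333),interpolation=2)])[:,:,::-1])"
```

```text
t: 22.82
position: [0.5624, -0.0319, 0.0689]
eef_rot: [-180.0, 0.0, 60.0]
wrist_force: [0.2, 0.1, -0.3]
width: 0.67
gripper_force: 20.0
t: 23.23
position: [0.5626, -0.0318, 0.069]
eef_rot: [180.0, -0.0, 60.0]
wrist_force: [-0.1, 0.0, 1.0]
width: 0.846
gripper_force: 0.0
t 24.4 pos [ 0.5017 -0.2938  0.1527] rot [-1.799e+02  1.000e-01  5.970e+01] q [  3.  33.  31. 104. -22.  49.  15.] F [0.7 1.1 0.7] w 0.999
need tool xyz [-0.0369  0.0126  0.0027] turn(tool z) rad -0.006
(array([0.45601312, 0.07121653, 0.07043422]), np.float64(0.0008652350723567309))
(array([322.65151515, 233.66666667]), np.int64(132)) [ 0.56010833 -0.03257135  0.044     ]
```

View pics/c9.png

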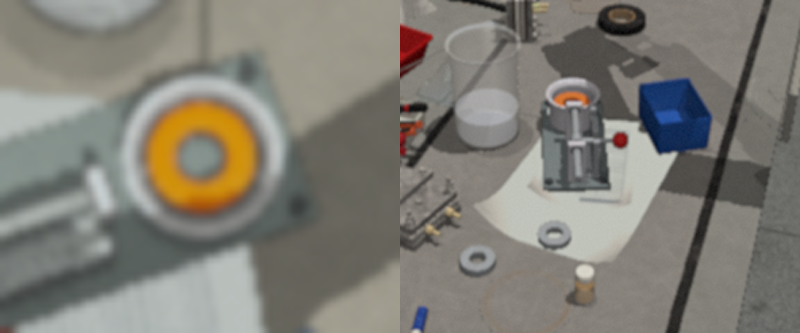

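The orange ring is concentric in the tube (top pixel (322.7,233.7)) and looks flat. The handle is down in the rear notch and the bystanders still stand.

```bash
python3 -c "from plant import ticket;print(ticket.finish_job())"
```

```text
the job is handed in; nothing more can be done
None
```

I handed the job in at about 24 s of the 72 s limit, but the hand-in returned no verdict. The last pictures show the bolt back about 57 mm with its handle down in the rear notch, the orange ring centred and looking flat in the tube above the metal one, and the bystanders in view still standing.

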